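# Release a tube rack from its dock and hold it up level

## Robot

A 6-joint arm with a two-finger parallel gripper is mounted at the origin on a cart in front of the work surface, level with it; the furniture and walls round the work are solid. World frame = base frame: x ahead of the robot, y to its left, z up, the work surface at z = 0. Lengths are in m, angles in rad, forces in N, time in s.
With the tool pointing down it reaches from about 0.425 to 0.95 m from the base axis. Payload 3.5 kg.
Tool frame: the origin (TCP) lies midway between the tips of the shut fingers; the grasp point (between the pads) lies arm.pinch_z behind it (arm.pinch_z is the distance from the TCP to the grasp point, in m); x points along the fingers, z is the direction in which the jaws open and shut, and the axes are right-handed (so a half turn about x gives the same grasp; the last joint's range is limited). The gripper opens to 85 mm and grips with 20 to 120 N. Pads are 22 mm wide; open, the fingers measure 114 mm over their backs; the gripper's body (76 mm by 85 mm) begins 54 mm behind the grasp point. The pads swing forward as they close: fully open they stand 13 mm farther back than shut.
Start: joints at [1.126, 0.286, 1.577, -0, 1.279, -0.15], TCP at [0.196, 0.646, 0.193] pointing down, gripper open.
Joint ranges: [-2.77, 2.77], [-0.9, 2.22], [0.21, 2.48], [-1.53, 4.67], [0.24, 2.81], [-2.84, 2.84]. Speed limits (rad/s): [2.79, 2.79, 3.14, 3.14, 3.14, 3.14].

## Interface

Orientations are given as a unit quaternion [w, x, y, z].
In Python, from station import status, vision, close_job, spotter, arm gives the robot as it stands. The module is installed in compiled form; this text tells all that it offers.
- The arm moves only by the tool jog_arm, never from a script. Its argument "steps" is a list of rows, each a list of 3 entries, a list of its own where there are three numbers: the shift along the tool's x, y, z in cm, then the turn, a rotation vector about the tool's x, y, z in rad, then the opening in per cent of the stroke, from 0 (shut) to 100 (fully open). In form: [[[tx, ty, tz], [wx, wy, wz], gripper], ...]. A call has exactly 8 rows; each row shifts and turns the commanded pose from where the row before left it, along the tool's axes as they then stand; what a row does not reach is not made up. A row lasts 1/12 s, in which the tool goes at most 41.7 mm and 7.16 degrees, less where a joint would pass 70% of its speed; a pose out of reach is approached as far as the arm can. A call with a gripper value outside its range is refused whole. The fingers move at their own pace and stop on an object; the grip force is fixed at half the most. Time passes only in rows, so rows that do not move let the fingers close, or fill a call up. It gives the time, the measured TCP pose, the force and the opening at its end, in the units of the state.
- status.sense(): the state, without advancing time (a new reading comes with each control period).
- vision.grab_frame(name): name is "scene" or "side" or "wrist"; returns (picture, depth): 420x560x3 uint8, red, green, blue; 420x560 float32, m along the optical axis (not along the pixel's ray), 0 where there is no reading.
- vision.calibration(name): a dict with "mtx" (3x3 intrinsics, pixels), "extrinsics" (4x4, takes a point from world to camera coordinates). Camera axes: x right, y up, looking along -z (the intrinsics and any distortion apply to the point x, -y, -z); pixel columns grow to the right and rows downward; lengths in m; the calibration is good to about 2 mm. A picture is of the moment at which its call begins: read the wrist's pose just before it. calibration takes no time and is no camera call; for the wrist camera it gives the pose at the moment of the call.
- close_job(): hands the job in, once; it reports no verdict.
Trained networks look in the newest picture that a camera, given by its name, has taken for a name from the list of things; names that differ only in an ending like _2 or _b are one class to them, and where a whole thing is asked for, a point or a joint stands for the part that bears it (a point fixed in the world has none). Each returns a list of dicts, best first, with "score" (0 to 1); they miss things now and then, are a little off and sometimes report something else, mostly with a low value. They report only what shows in the picture. A call takes as long as a camera call. They do not tell look-alikes from the thing itself.
- spotter.recognise(target, camera): "bbox" ([left, top, right, bottom] in pixels, round what is visible of it).
- spotter.tip_of(target, camera): "at" ([row, column] in pixels: a listed point, or the origin of a listed thing).
The state is a dict: "time": time; "q": joint angles; "joint_vel": joint speeds; "tau": joint torques, N m; "position": TCP position; "tool_rot": TCP orientation; "force": force on the tool from outside, world axes, zero at the start; "torque": the same for the moment, N m; "opening": finger opening in m.
Only numpy, scipy, OpenCV 4.12 (cv2) and the standard library are available. Lean on these libraries where they do the work, as an engineer would, in place of code of your own. Each camera call takes 0.05 s, during which the arm holds its last target.

## Task

The narrow tube rack is bolted into its dock: press the black plunger head on the dock's release block right down to its stop, so that the bolt draws back off the rack. Then grip the rack by its long sides in the empty stretch near its middle, lift it straight up until it floats about 10 cm or more above the dock, level all the way and with its three tubes still standing in it, and finish while holding it there, steady and level. Leave everything else on the bench as it stands.

Things in the scene. Friction and masses are not known exactly. Their poses are not given: they have to be found in the camera images.
- dock: Fixed docking station: aluminium plate 60 x 506 x 10 mm on two end feet, its top 24 mm above the bench, length along its y. Origin on the bench under the middle of the rack's place; z up. Beside the rack low strips, tops 32 mm above the bench, outer faces 55 mm apart; at the +y end a stop 48 mm high. At the -y end a grey release block, 50 x 78 mm, top 112 mm above the bench, centred at y = -245 mm.
- plunger_top (a point): Centre of the top face of the plunger's round black head, 28 mm across and 10 mm thick, on top of the release block, at dock x = 0, y = -245 mm, 144 mm above the bench when up. It moves down with the plunger.
- plunger (a joint): Plunger travel in m: 0 up, 0.012 fully down at its stop. A spring pushes it up, 1.5 N at the top and about 5 N at the stop; it springs back when let go.
- bolt (a joint): Steel bolt 16 mm wide, 8 mm thick, that slides along the dock's y out of the release block, 96.5 to 104.5 mm above the bench. 0: locked, 5 mm over the top of the rack's end plate. The plunger draws it back 0.8 mm per mm, to about 0.009 m at the stop, 3 mm clear of the rack; it stays back when the plunger rises.
- standards_rack: Light narrow open tube rack 38 x 397 x 70 mm, 160 g, standing on the dock plate, axes along the dock's. Origin: centre of its underside; y along its length, z up. Each long side has two 4 mm high rails, outer faces 38 mm apart, 35-39 and 66-70 mm above its underside: grip across them, closing along x. Tubes stand at y = -135, 96.5 and 135 mm, the middle is empty.
- tube_a: One of three alike clear tubes with screw caps, 28 mm across, cap 35 mm, 122 mm high, loose in the rack with a few mm of play, standing 56 mm out of it. Origin at the centre of its underside, z up. Weight unseen, 24 to 100 g: rack and tubes together balance between 20 mm to the -y side and 50 mm to the +y side of the rack's middle.
- tube_b: One of three alike clear tubes with screw caps, 28 mm across, cap 35 mm, 122 mm high, loose in the rack with a few mm of play, standing 56 mm out of it. Origin at the centre of its underside, z up. Weight unseen, 24 to 100 g: rack and tubes together balance between 20 mm to the -y side and 50 mm to the +y side of the rack's middle.
- tube_c: One of three alike clear tubes with screw caps, 28 mm across, cap 35 mm, 122 mm high, loose in the rack with a few mm of play, standing 56 mm out of it. Origin at the centre of its underside, z up. Weight unseen, 24 to 100 g: rack and tubes together balance between 20 mm to the -y side and 50 mm to the +y side of the rack's middle.
- sampler_cone: Bystander, not to be moved: a flat metal disc with a pointed cone, 48 mm across, 17 mm high, behind the dock. Origin at the centre of its underside.
- pipette_2: Bystander, not to be moved: an adjustable pipette, 243 x 31 x 31 mm, lying at the far left. Origin at the centre of its underside.
Not all that is in view belongs to the job. What is shaped like the tube_b but green is not meant.

How it is judged:
On the way, in this order (a step that is already met when the one before it is completed fails the run):
1. the plunger is pressed down to its stop and the bolt is back, the rack still standing in the dock (value of joint plunger above 0.0105 m and value of joint bolt above 0.007 m and height (world z) of standards_rack below 0.034 m), for 0.1 s.
2. the rack is lifted clear and carried by the gripper alone (height (world z) of standards_rack above 0.104 m and contact force between the fingers and standards_rack above 1 N and contact force between dock and standards_rack below 0.1 N), for 0.2 s.
At the end, for the whole second after the job is handed in: Gripper alone holds the rack, underside 80 mm or more above the dock plate, within 100 mm sideways of its place, within 0.12 rad of level, under 20 mm/s and 0.1 rad/s, the three tubes standing in it (raised under 16 mm), the plunger back up (all of step 2 and angle between standards_rack's own z axis and vertical below 0.12 rad and linear speed of standards_rack below 0.02 m/s and angular speed of standards_rack below 0.1 rad/s and horizontal distance between standards_rack and dock below 0.1 m and value of joint plunger below 0.003 m and z of each of tube_a, tube_b, tube_c in the frame of standards_rack below 0.02 m and angle between each of tube_a, tube_b, tube_c's own z axis and vertical below 0.35 rad); the arm keeps its last pose, push and grip.
It fails at once if the rack is tipped by more than 0.35 rad (angle between standards_rack's own z axis and vertical above 0.35 rad).
It fails at once if a tube comes out of the rack (z of any of tube_a, tube_b, tube_c in the frame of standards_rack above 0.04 m).
It fails at once if a bystander is moved by more than 30 mm (distance of any of sampler_cone, pipette_2 from where it was at the start of the episode above 0.03 m).
It also fails if it takes over 38 s, if anything falls off the work surface, if the arm or the gripper's body presses on something with over 40 N, if the wrist force passes 120 N, or if a joint passes its speed limit or range.

## Working session

There is one attempt and no reset: what is moved stays moved. The work goes in short steps, Python scripts to look and compute and a tool call to move; the robot and the scene stay as the last step left them, time stands still between calls to the robot, and variables do not carry over. Pictures are saved under pics/ and viewed, and the job is handed in when it is done.

Besides the shell and the picture viewer there is one more tool, called after "Request:" as name(argument=value, ...), one argument or row to a line, values as JSON. jog_arm: Moves the arm, as the interface text tells. Its arguments: {"type":"object","properties":{"steps":{"type":"array"}},"required":["steps"]}

```bash
mkdir -p pics; cat > h.py <<'E'
import numpy as np,cv2
from station import status,vision,spotter,arm
def grab(n,f):
    p,d=vision.grab_frame(n); cv2.imwrite('pics/'+f,p[:,:,::-1]); return p,d
def unproj(n,px,dep,K=None):
    c=vision.calibration(n);K=np.array(c['mtx']);E=np.array(c['extrinsics'])
    r,co=px
    v=np.array([(co-K[0,2])/K[0,0]*dep,-(r-K[1,2])/K[1,1]*dep,-dep,1])
    return (np.linalg.inv(E)@v)[:3]
def ray_z(n,px,z):
    a=unproj(n,px,.1);b=unproj(n,px,1.);t=(z-a[2])/(b[2]-a[2]);return a+t*(b-a)
E
python3 - <<'E'
from h import *
s=status.sense();print(s['time'],s['position'],s['tool_rot'],s['opening'],arm.pinch_z,s['force'])
for n in ['scene','side']:
    p,d=grab(n,n+'0.png')
    c=vision.calibration(n);print({k:v for k,v in c.items() if k not in('mtx','extrinsics')},np.linalg.inv(c['extrinsics'])[:3,3])
    for t in ['plunger_top','standards_rack','dock']:
        for o in spotter.tip_of(t,n)[:2]:
            r,co=map(int,np.round(o['at'])); dd=d[max(r,0)%420,co%560]
            print(n,t,o,unproj(n,o['at'],dd))
E
```

```text
0.0 [0.1957501  0.64519598 0.19110968] [ 0.56724823 -0.42155048  0.56876571  0.42074958] 0.08560828946808037 0.0187 [0.44236509 0.3952463  0.49448998]
{} [-0.06964551 -0.78338898  0.58630252]
scene plunger_top {'at': [264.1, 375.6], 'score': 0.62} [ 0.48869973 -0.26203999  0.14331536]
scene standards_rack {'at': [264.9, 296.7], 'score': 0.78} [ 0.45726871 -0.01456392  0.02851622]
scene dock {'at': [278.0, 296.8], 'score': 0.68} [ 0.42905085 -0.05621823  0.02003956]
{} [-0.0198316  -0.60525154  0.66726085]
side plunger_top {'at': [296.8, 391.3], 'score': 0.73} [ 0.4751209  -0.26319529  0.14475335]
side standards_rack {'at': [277.2, 303.4], 'score': 0.85} [ 0.45633605 -0.02004784  0.02662591]
side dock {'at': [284.2, 302.8], 'score': 0.8} [ 0.43937816 -0.04031247  0.0271967 ]
```

View pics/scene0.png

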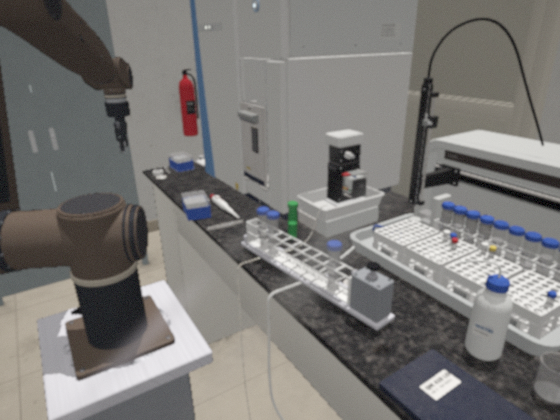

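View pics/side0.png

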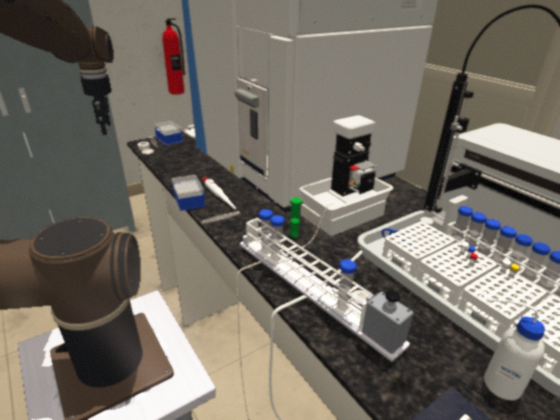

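```bash
cat > cloud.py <<'E'
from h import *
def cloud(n,f):
    p,d=grab(n,f)
    c=vision.calibration(n);K=np.array(c['mtx']);T=np.linalg.inv(c['extrinsics'])
    r,co=np.mgrid[:420,:560]
    P=np.stack([(co-K[0,2])/K[0,0]*d,-(r-K[1,2])/K[1,1]*d,-d,np.ones_like(d)],-1)@T.T
    return p,d,P[...,:3]
E
python3 - <<'E'
from cloud import *
for n in ['scene','side']:
    p,d,P=cloud(n,n+'1.png'); np.savez(n+'1.npz',p=p,P=P,d=d)
    x,y,z=P[...,0],P[...,1],P[...,2]; v=d>0
    hsv=cv2.cvtColor(p,cv2.COLOR_RGB2HSV)
    # block top
    m=v&(abs(z-.112)<.004)&(abs(x-.48)<.08)&(abs(y+.26)<.09)
    print(n,'blocktop',m.sum(),cv2.minAreaRect((P[m][:,:2]*1000).astype(np.float32)))
    m=v&(z>.134)&(z<.15)&(abs(x-.48)<.06)&(abs(y+.26)<.06)
    print('head top',m.sum(),P[m].mean(0),P[m].min(0),P[m].max(0))
    m=v&(hsv[...,0]>105)&(hsv[...,0]<130)&(hsv[...,1]>150)&(abs(x-.45)<.13)&(y>-.25)&(y<.3)&(z>.1)
    k,l,st,ce=cv2.connectedComponentsWithStats(m.astype(np.uint8))
    for i in range(1,k):
        if st[i,4]>15:
            q=P[l==i]; t=q[q[:,2]>np.percentile(q[:,2],90)-.004]
            print('cap',st[i],q.mean(0),t.mean(0),q.max(0))
    for t in ['tube_a','plunger_top','sampler_cone','pipette_2']:
        for o in spotter.recognise(t,n)[:4]:print(t,o)
    I=cv2.resize(p[180:360,200:430],None,fx=3.4,fy=3.3,interpolation=3)[...,::-1];cv2.imwrite('pics/%sz.png'%n,I)
E
```

```text
scene blocktop 432 ((481.85015869140625, -259.13275146484375), (51.98737716674805, 80.67218017578125), 8.047757148742676)
head top 109 [ 0.47956638 -0.26275824  0.14160539] [ 0.46790816 -0.27435146  0.13444417] [ 0.49529296 -0.24731608  0.14503949]
tube_a {'bbox': [262.2, 209.5, 280.4, 258.4], 'score': 0.79}
tube_a {'bbox': [325.5, 238.8, 345.1, 289.5], 'score': 0.79}
tube_a {'bbox': [283.9, 201.7, 300.3, 233.2], 'score': 0.71}
tube_a {'bbox': [257.1, 209.7, 267.7, 249.3], 'score': 0.63}
plunger_top {'bbox': [367.7, 263.8, 377.2, 275.5], 'score': 0.65}
side blocktop 639 ((482.3403625488281, -257.63702392578125), (52.68730163574219, 81.7934799194336), 5.393988609313965)
head top 152 [ 0.480851   -0.26045104  0.14251718] [ 0.46963957 -0.27216779  0.13445607] [ 0.49669889 -0.24492522  0.14582254]
cap [259 209  25  16 232] [0.43565323 0.09613764 0.1473207 ] [0.43739601 0.09813512 0.14894353] [0.45622818 0.13490647 0.15162324]
cap [339 259  17  14 171] [ 0.46584368 -0.15025604  0.14753605] [ 0.46736995 -0.14841404  0.14894609] [ 0.48387001 -0.13055439  0.1513258 ]
tube_a {'bbox': [260.9, 210.2, 276.9, 251.0], 'score': 0.88}
tube_a {'bbox': [336.2, 259.0, 358.1, 310.0], 'score': 0.85}
tube_a {'bbox': [289.0, 195.3, 300.7, 239.8], 'score': 0.85}
tube_a {'bbox': [268.4, 219.1, 285.9, 261.4], 'score': 0.62}
plunger_top {'bbox': [385.2, 289.9, 401.4, 306.6], 'score': 0.58}
plunger_top {'bbox': [268.9, 215.4, 285.2, 263.7], 'score': 0.42}
sampler_cone {'bbox': [354.1, 290.1, 364.1, 304.1], 'score': 0.55}
pipette_2 {'bbox': [202.1, 179.3, 234.9, 212.2], 'score': 0.68}
```

```bash
ls pics
```

```text
scene0.png
scene1.png
scenez.png
side0.png
side1.png
sidez.png
```

View pics/sidez.png

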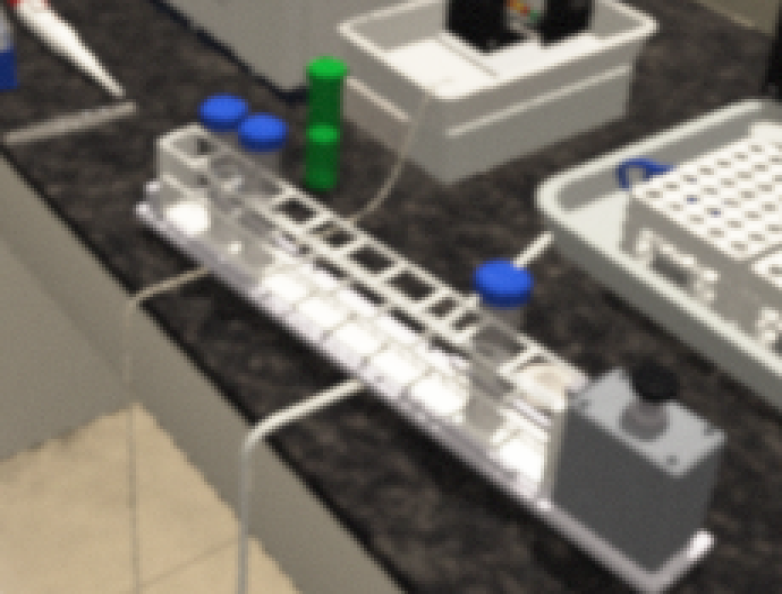

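```bash
cat >> h.py <<'E'
from scipy.spatial.transform import Rotation as R
def pose():
    s=status.sense();q=s['tool_rot'];return s,np.array(s['position']),R.from_quat([q[1],q[2],q[3],q[0]])
def plan(target,th=None,Zdir=None):
    """needed shift in tool axes (cm) & rotvec in tool frame"""
    s,p,r=pose()
    sh=r.inv().apply(np.array(target)-p)*100
    print('t',s['time'],'p',p.round(4),'shift cm',sh.round(2))
    if th is not None:
        for sg in (1,-1):
            z=sg*np.array([np.cos(th),np.sin(th),0]);x=np.array([0,0,-1.]);y=np.cross(z,x)
            g=R.from_matrix(np.stack([x,y,z],1));print(' rot',(r.inv()*g).as_rotvec().round(4))
E
python3 - <<'E'
from h import *
s,p,r=pose();print(r.as_matrix().round(3),s['q'])
plan((.53,.1,.3),np.radians(7));plan((.482,-.26,.2))
for n in ['scene','side']:
    z=np.load(n+'1.npz');P=z['P'];d=z['d']
    X=P[(d>0)]
    m=(X[:,0]>.3)&(X[:,0]<1)&(abs(X[:,1])<.5)&(X[:,2]>.12)
    Q=X[m]
    # height grid 
    for xa in np.arange(.35,.9,.05):
        print(round(xa,2),[int(1000*max(Q[(abs(Q[:,0]-xa)<.025)&(abs(Q[:,1]-ya)<.05)][:,2],default=0)) for ya in np.arange(-.4,.41,.1)])
    # rails: points at z .088-.097
    x,y,zz=P[...,0],P[...,1],P[...,2]
    m=(d>0)&(abs(zz-.092)<.004)&(x>.38)&(x<.52)&(y>-.2)&(y<.2)
    A=P[m]; print(m.sum(),cv2.minAreaRect((A[:,:2]*1000).astype(np.float32)),cv2.fitLine(A[:,:2].astype(np.float32),cv2.DIST_HUBER,0,.01,.01).ravel())
E
```

```text
[[ 0.    -0.957  0.291]
 [ 0.     0.291  0.957]
 [-1.     0.     0.   ]] [ 1.12597106e+00  2.86266184e-01  1.57666438e+00  9.88541492e-06
  1.27859982e+00 -1.50025886e-01]
t 0.9 p [0.1961 0.6459 0.1926] shift cm [-10.75 -47.81 -42.53]
 rot [ 1.1538e+00  1.0000e-04 -0.0000e+00]
 rot [-1.9878e+00  0.0000e+00  1.0000e-04]
t 0.9 p [0.1961 0.6459 0.1926] shift cm [ -0.75 -53.68 -78.37]
0.35 [0, 0, 0, 0, 0, 0, 0, 0, 0]
0.4 [0, 0, 0, 0, 0, 150, 0, 0, 0]
0.45 [0, 144, 150, 150, 0, 150, 0, 0, 0]
0.5 [0, 145, 149, 149, 0, 0, 0, 0, 0]
0.55 [126, 0, 0, 0, 0, 0, 122, 0, 381]
0.6 [199, 0, 0, 0, 0, 0, 679, 685, 693]
0.65 [0, 0, 0, 0, 0, 0, 680, 680, 0]
0.7 [0, 0, 0, 0, 0, 0, 681, 681, 0]
0.75 [0, 121, 121, 489, 0, 239, 682, 683, 0]
0.8 [0, 121, 121, 596, 0, 241, 683, 684, 0]
0.85 [155, 154, 618, 617, 0, 178, 684, 685, 0]
523 ((450.6205139160156, -7.763946533203125), (40.193912506103516, 381.7326354980469), 7.469261646270752) [ 0.12740043 -0.9918514   0.4434312   0.00683969]
0.35 [0, 0, 0, 0, 0, 0, 0, 0, 0]
0.4 [0, 0, 0, 0, 0, 150, 0, 0, 0]
0.45 [0, 144, 151, 151, 0, 151, 0, 0, 0]
0.5 [0, 145, 150, 151, 0, 0, 0, 0, 0]
0.55 [125, 0, 0, 0, 0, 121, 125, 0, 376]
0.6 [200, 0, 0, 0, 0, 0, 593, 608, 602]
0.65 [0, 0, 0, 0, 0, 120, 607, 607, 0]
0.7 [0, 0, 0, 0, 0, 0, 604, 607, 0]
0.75 [0, 122, 120, 489, 0, 237, 601, 606, 0]
0.8 [0, 122, 123, 597, 0, 241, 600, 605, 0]
0.85 [155, 156, 619, 617, 0, 179, 602, 604, 0]
667 ((452.0921936035156, -8.5338134765625), (40.53129196166992, 387.1942443847656), 7.456149578094482) [ 0.1432878  -0.98968107  0.45012248 -0.04801064]
```

```bash
cat >> h.py <<'E'
def rows(wps,n,rot,step=0.1,p=None,r=None,g=0):
    """wps list of targets, n rows each; rot total about tool x, applied step per row"""
    if p is None: s,p,r=pose()
    left=rot;out=[];cur=p.copy();R_=r
    for w,k in zip(wps,n):
        w=np.array(w,float)
        for i in range(k):
            sh=np.round(R_.inv().apply((w-cur)/(k-i))*100,1)
            cur=cur+R_.apply(sh/100)
            wx=np.clip(left,-step,step);wx=round(wx,3);left-=wx
            R_=R_*R.from_rotvec([wx,0,0]);out.append([sh.tolist(),[wx,0,0],g])
    for i in range(0,len(out),8):print(str(out[i:i+8]).replace(' ',''))
    print('end',cur.round(4))
E
python3 - <<'E'
from h import *
rows([(.38,.38,.28),(.44,.1,.28),(.48,-.26,.26)],[10,9,13],1.147)
E
```

```text
[[[-0.9,-2.5,-2.0],[np.float64(0.1),0,0],0],[[-0.9,-2.7,-1.7],[np.float64(0.1),0,0],0],[[-0.9,-2.9,-1.5],[np.float64(0.1),0,0],0],[[-0.9,-3.0,-1.2],[np.float64(0.1),0,0],0],[[-0.9,-3.1,-0.9],[np.float64(0.1),0,0],0],[[-0.8,-3.2,-0.5],[np.float64(0.1),0,0],0],[[-0.9,-3.2,-0.2],[np.float64(0.1),0,0],0],[[-0.8,-3.3,0.1],[np.float64(0.1),0,0],0]]
[[[-0.9,-3.2,0.4],[np.float64(0.1),0,0],0],[[-0.8,-3.2,0.7],[np.float64(0.1),0,0],0],[[-0.0,-3.2,-0.2],[np.float64(0.1),0,0],0],[[-0.0,-3.2,0.1],[np.float64(0.047),0,0],0],[[-0.0,-3.2,0.3],[np.float64(0.0),0,0],0],[[-0.0,-3.1,0.3],[np.float64(0.0),0,0],0],[[-0.0,-3.2,0.3],[np.float64(0.0),0,0],0],[[-0.0,-3.1,0.2],[np.float64(0.0),0,0],0]]
[[[-0.0,-3.2,0.3],[np.float64(0.0),0,0],0],[[-0.0,-3.1,0.2],[np.float64(0.0),0,0],0],[[-0.0,-3.2,0.3],[np.float64(0.0),0,0],0],[[0.2,-2.8,-0.1],[np.float64(0.0),0,0],0],[[0.1,-2.8,-0.1],[np.float64(0.0),0,0],0],[[0.2,-2.8,-0.0],[np.float64(0.0),0,0],0],[[0.1,-2.8,-0.1],[np.float64(0.0),0,0],0],[[0.2,-2.8,-0.0],[np.float64(0.0),0,0],0]]
[[[0.1,-2.8,-0.1],[np.float64(0.0),0,0],0],[[0.2,-2.8,-0.0],[np.float64(0.0),0,0],0],[[0.1,-2.8,-0.1],[np.float64(0.0),0,0],0],[[0.2,-2.8,-0.0],[np.float64(0.0),0,0],0],[[0.1,-2.8,-0.1],[np.float64(0.0),0,0],0],[[0.2,-2.7,-0.0],[np.float64(0.0),0,0],0],[[0.1,-2.8,-0.1],[np.float64(0.0),0,0],0],[[0.2,-2.7,-0.0],[np.float64(0.0),0,0],0]]
end [ 0.4801 -0.2598  0.2595]
```

Request:
jog_arm(
  steps=[
    [[-0.9,-2.5,-2.0],[0.1,0,0],0],
    [[-0.9,-2.7,-1.7],[0.1,0,0],0],
    [[-0.9,-2.9,-1.5],[0.1,0,0],0],
    [[-0.9,-3.0,-1.2],[0.1,0,0],0],
    [[-0.9,-3.1,-0.9],[0.1,0,0],0],
    [[-0.8,-3.2,-0.5],[0.1,0,0],0],
    [[-0.9,-3.2,-0.2],[0.1,0,0],0],
    [[-0.8,-3.3,0.1],[0.1,0,0],0],
  ],
)

```text
time: 1.57
position: [0.3439, 0.432, 0.2633]
tool_rot: [0.688, -0.165, 0.687, 0.165]
force: [1.2, 0.5, 0.3]
opening: -0.0005
```

Request:
jog_arm(
  steps=[
    [[-0.9,-3.2,0.4],[0.1,0,0],0],
    [[-0.8,-3.2,0.7],[0.1,0,0],0],
    [[0,-3.2,-0.2],[0.1,0,0],0],
    [[0,-3.2,0.1],[0.047,0,0],0],
    [[0,-3.2,0.3],[0,0,0],0],
    [[0,-3.1,0.3],[0,0,0],0],
    [[0,-3.2,0.3],[0,0,0],0],
    [[0,-3.1,0.2],[0,0,0],0],
  ],
)

```text
time: 2.23
position: [0.4204, 0.1917, 0.2798]
tool_rot: [0.706, -0.046, 0.705, 0.046]
force: [0.6, -0.5, 0.2]
opening: 0.0001
```

Request:
jog_arm(
  steps=[
    [[0,-3.2,0.3],[0,0,0],0],
    [[0,-3.1,0.2],[0,0,0],0],
    [[0,-3.2,0.3],[0,0,0],0],
    [[0.2,-2.8,-0.1],[0,0,0],0],
    [[0.1,-2.8,-0.1],[0,0,0],0],
    [[0.2,-2.8,0],[0,0,0],0],
    [[0.1,-2.8,-0.1],[0,0,0],0],
    [[0,0,0],[0,0,0],0],
  ],
)

```text
time: 2.9
position: [0.452, -0.0152, 0.2733]
tool_rot: [0.706, -0.045, 0.706, 0.043]
force: [-0.3, 0.3, 0.2]
opening: -0.0
```

```bash
python3 - <<'E'
from cloud import *
s,p_,r=pose();print(s['time'],p_,r.as_matrix().round(3),s['q'])
p,d,P=cloud('wrist','w1.png'); np.savez('w1.npz',p=p,P=P,d=d)
for t in ['plunger_top','standards_rack','tube_a']:
  for o in spotter.tip_of(t,'wrist')[:4]:
    rr,c=map(int,o['at']);print(t,o,P[rr,c])
E
```

```text
2.9 [ 0.45198374 -0.0151616   0.27334693] [[-0.    -0.124  0.992]
 [-0.002  0.992  0.124]
 [-1.    -0.002 -0.   ]] [-2.57298430e-01 -2.79889948e-01  1.99836459e+00 -1.91864576e-03
  1.42275622e+00 -3.81112377e-01]
plunger_top {'at': [256.6, 336.9], 'score': 0.59} [ 0.54667163 -0.12335292  0.00974045]
standards_rack {'at': [167.6, 279.1], 'score': 0.64} [ 0.45396562 -0.0095302   0.02550339]
tube_a {'at': [85.8, 279.1], 'score': 0.97} [0.44248623 0.07731179 0.14819088]
tube_a {'at': [49.1, 277.7], 'score': 0.83} [0.43749532 0.1041148  0.14462012]
tube_a {'at': [17.5, 397.4], 'score': 0.71} [0.55652534 0.1647648  0.03793806]
```

View pics/w1.png

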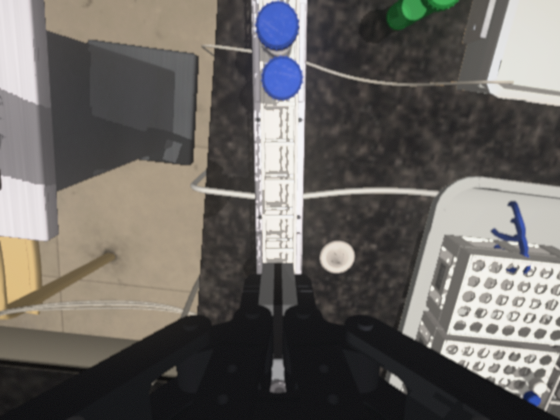

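```bash
python3 - <<'E'
from h import *
f=np.load('w1.npz');P=f['P'];p=f['p'];d=f['d']
hsv=cv2.cvtColor(p,cv2.COLOR_RGB2HSV)
x,y,z=[P[...,i] for i in range(3)];v=(d>0)&(x>.38)&(x<.53)
for lo,hi in [(.088,.098),(.028,.036),(.02,.028),(.142,.154)]:
    m=v&(z>lo)&(z<hi)&(y>-.1)&(y<.2)&(np.mgrid[:420,:560][0]<265)
    A=(P[m][:,:2]*1000).astype(np.float32)
    if len(A)>10: print(lo,hi,len(A),cv2.minAreaRect(A))
m=v&(z>.088)&(z<.098);A=P[m&(np.mgrid[:420,:560][0]<265)]
th=np.radians(7.45)
for th in np.radians([6.5,7,7.5,8]):
    u=A[:,0]*np.cos(th)+A[:,1]*np.sin(th);w=-A[:,0]*np.sin(th)+A[:,1]*np.cos(th)
    out=[]
    for a in np.arange(-.08,.2,.04):
        k=(w>a)&(w<a+.04)
        if k.sum()>20: out.append((len(u[k]),np.percentile(u[k],[2,98]).round(4).tolist()))
    print(np.degrees(th),out, w.max())
m=v&(hsv[...,0]>105)&(hsv[...,0]<130)&(hsv[...,1]>120)&(z>.14)
k,l,st,ce=cv2.connectedComponentsWithStats(m.astype(np.uint8))
for i in range(1,k):
    if st[i,4]>40:
        A=P[l==i];print(st[i],cv2.minEnclosingCircle((A[:,:2]*1000).astype(np.float32)),A[:,2].mean())
E
```

```text
0.088 0.098 2027 ((449.3467712402344, 24.752975463867188), (37.040489196777344, 255.15870666503906), 7.19834041595459)
0.028 0.036 1352 ((448.41998291015625, 32.41712951660156), (55.08921432495117, 271.99188232421875), 7.2472429275512695)
0.02 0.028 4857 ((448.2686767578125, 33.572998046875), (60.063018798828125, 272.88922119140625), 7.205834865570068)
0.142 0.154 3144 ((439.7076416015625, 101.66383361816406), (34.6551513671875, 73.91954803466797), 13.467674255371094)
6.5 [(347, [0.4311, 0.4678]), (394, [0.4312, 0.4675]), (354, [0.4303, 0.467]), (261, [0.4304, 0.4664]), (97, [0.4296, 0.4662])] 0.10145274240474526
7.0 [(348, [0.4307, 0.4674]), (398, [0.4309, 0.4672]), (340, [0.4305, 0.4672]), (253, [0.4309, 0.4671]), (93, [0.4304, 0.4668])] 0.09738561765411557
7.499999999999999 [(349, [0.4302, 0.467]), (398, [0.4307, 0.4668]), (328, [0.4306, 0.4673]), (249, [0.4313, 0.4677]), (85, [0.4312, 0.4675])] 0.09356202311329659
8.0 [(367, [0.4297, 0.4665]), (445, [0.4305, 0.4665]), (285, [0.4306, 0.4674]), (221, [0.4318, 0.4683]), (70, [0.4319, 0.4682])] 0.089793728684269
[ 256    2   42   48 1550] ((435.7257385253906, 120.24026489257812), 16.7026424407959) 0.14843579877661303
[ 262   57   40   42 1311] ((443.2059631347656, 83.21321868896484), 16.591585159301758) 0.14838298186201332
```

```bash
python3 - <<'E'
from h import *
plan((.482,-.259,.165),np.radians(7.2))
rows([(.482,-.259,.22),(.482,-.259,.165)],[8,5],0)
E
```

```text
t 3.1 p [ 0.4518 -0.0108  0.2737] shift cm [ 10.86 -25.01  -0.21]
 rot [ 0.0037  0.0002 -0.0004]
 rot [-3.1379e+00  6.0000e-04  3.0000e-04]
[[[0.7,-3.1,-0.0],[np.float64(0.0),0,0],0],[[0.7,-3.1,-0.0],[np.float64(0.0),0,0],0],[[0.7,-3.1,-0.0],[np.float64(0.0),0,0],0],[[0.7,-3.1,-0.0],[np.float64(0.0),0,0],0],[[0.6,-3.2,-0.1],[np.float64(0.0),0,0],0],[[0.7,-3.1,-0.0],[np.float64(0.0),0,0],0],[[0.6,-3.2,-0.1],[np.float64(0.0),0,0],0],[[0.7,-3.1,-0.0],[np.float64(0.0),0,0],0]]
[[[1.1,-0.0,-0.0],[np.float64(0.0),0,0],0],[[1.1,-0.0,-0.0],[np.float64(0.0),0,0],0],[[1.1,-0.0,-0.0],[np.float64(0.0),0,0],0],[[1.1,-0.0,-0.0],[np.float64(0.0),0,0],0],[[1.1,-0.0,-0.0],[np.float64(0.0),0,0],0]]
end [ 0.4821 -0.2589  0.1646]
```

Request:
jog_arm(
  steps=[
    [[0.7,-3.1,0],[0,0,0],0],
    [[0.7,-3.1,0],[0,0,0],0],
    [[0.7,-3.1,0],[0,0,0],0],
    [[0.7,-3.1,0],[0,0,0],0],
    [[0.6,-3.2,-0.1],[0,0,0],0],
    [[0.7,-3.1,0],[0,0,0],0],
    [[0.6,-3.2,-0.1],[0,0,0],0],
    [[0.7,-3.1,0],[0,0,0],0],
  ],
)

```text
time: 3.77
position: [0.4828, -0.2598, 0.2196]
tool_rot: [0.706, -0.046, 0.705, 0.046]
force: [1.1, 1.6, 0.6]
opening: -0.0003
```

Request:
jog_arm(
  steps=[
    [[1.1,0,0],[0,0,0],0],
    [[1.1,0,0],[0,0,0],0],
    [[1.1,0,0],[0,0,0],0],
    [[1.1,0,0],[0,0,0],0],
    [[1.1,0,0],[0,0,0],0],
    [[0,0,0],[0,0,0],0],
    [[0,0,0],[0,0,0],0],
    [[0,0,0],[0,0,0],0],
  ],
)

```text
time: 4.43
position: [0.4824, -0.2593, 0.165]
tool_rot: [0.706, -0.046, 0.705, 0.046]
force: [0.0, 0.3, -0.1]
opening: 0.0002
```

```bash
python3 - <<'E'
from h import *
plan((.482,-.259,.131),np.radians(7.2))
s=status.sense();print(s['force'])
ims=[]
for n in ['scene','side']:
    p,d=grab(n,n+'2.png')
    a=(250,350) 
    c=p[200:350,310:430];ims.append(cv2.resize(c,(396,495),interpolation=3))
    cal=vision.calibration(n);E=cal['extrinsics'];K=np.array(cal['mtx'])
    for q in [s['position']]:
        v=E@np.r_[q,1];print(n,'tcp px col,row',K[0,2]+K[0,0]*v[0]/-v[2],K[1,2]+K[1,1]*-v[1]/-v[2])
cv2.imwrite('pics/z2.png',np.hstack(ims)[...,::-1])
E
```

```text
t 4.4333 p [ 0.4824 -0.2593  0.165 ] shift cm [ 3.4   0.04 -0.03]
 rot [0.0041 0.0006 0.0007]
 rot [-3.1375e+00 -1.0000e-03  9.0000e-04]
[ 4.19588216e-05  3.02495420e-01 -1.05545431e-01]
scene tcp px col,row 373.24110310154424 255.35832574681126
side tcp px col,row 394.2163536873696 286.1215903655467
```

View pics/z2.png

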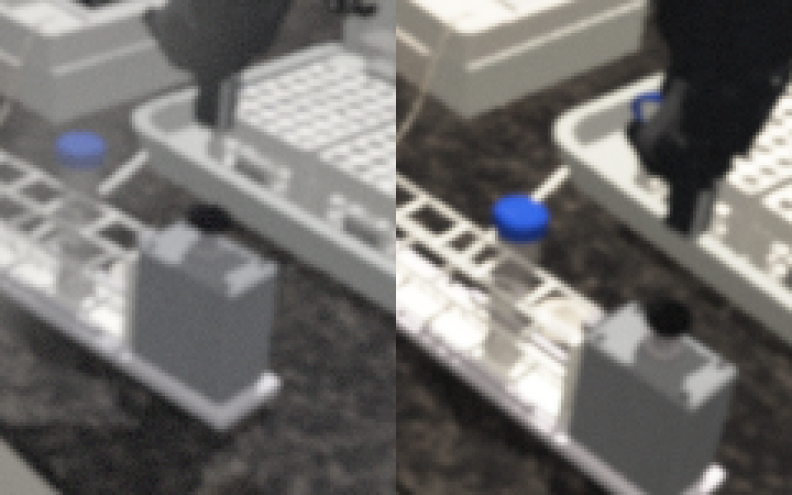

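```bash
python3 - <<'E'
from cloud import *
s,pp,r=pose();print(pp,s['opening'])
for n in ['scene','side']:
    p,d,P=cloud(n,n+'3.png')
    m=(d>0)&(np.linalg.norm(P[...,:2]-pp[:2],axis=-1)<.06)&(P[...,2]>.135)
    A=P[m];g=p[m].mean(1)
    for lo in np.arange(.135,.26,.01):
        k=(A[:,2]>lo)&(A[:,2]<lo+.01)
        if k.sum(): print(n,round(lo,3),k.sum(),A[k].mean(0).round(4),A[k].min(0).round(3),A[k].max(0).round(3))
    c=vision.calibration(n);print(np.array(c['mtx']))
    print(d[238:275,373].round(3)) if n=='scene' else print(d[262:300,398].round(3))
E
```

```text
[ 0.48256923 -0.25981028  0.16556965] 4.495271856323574e-05
scene 0.135 102 [ 0.4796 -0.2624  0.1417] [ 0.469 -0.273  0.135] [ 0.495 -0.246  0.145]
scene 0.145 3 [ 0.4783 -0.2668  0.1453] [ 0.476 -0.271  0.145] [ 0.481 -0.263  0.146]
scene 0.195 3 [ 0.4756 -0.2558  0.2037] [ 0.475 -0.261  0.203] [ 0.477 -0.251  0.204]
scene 0.205 39 [ 0.4766 -0.2654  0.2103] [ 0.468 -0.271  0.205] [ 0.49  -0.252  0.215]
scene 0.215 63 [ 0.475  -0.2658  0.2197] [ 0.466 -0.272  0.215] [ 0.493 -0.253  0.225]
scene 0.225 62 [ 0.4753 -0.2656  0.2297] [ 0.467 -0.272  0.225] [ 0.496 -0.254  0.235]
scene 0.235 54 [ 0.4767 -0.2667  0.2393] [ 0.466 -0.272  0.235] [ 0.495 -0.255  0.245]
scene 0.245 88 [ 0.4766 -0.2683  0.2513] [ 0.448 -0.276  0.246] [ 0.515 -0.248  0.255]
scene 0.255 132 [ 0.4762 -0.2683  0.2598] [ 0.44  -0.277  0.255] [ 0.52  -0.249  0.265]
[[404.44504932   0.         277.93581251]
 [  0.         404.44504932 209.07743004]
 [  0.           0.           1.        ]]
[0.814 0.822 0.823 1.119 1.117 1.121 1.121 1.122 1.12  1.124 1.126 1.091
 1.084 1.081 1.08  1.082 1.08  1.085 1.086 1.092 1.094 1.
[... 446 characters left out ...]
 0.225 68 [ 0.4745 -0.264   0.2303] [ 0.467 -0.27   0.226] [ 0.49  -0.253  0.235]
side 0.235 35 [ 0.4784 -0.2668  0.2391] [ 0.468 -0.271  0.235] [ 0.496 -0.254  0.245]
side 0.245 75 [ 0.4765 -0.2667  0.2517] [ 0.45  -0.275  0.245] [ 0.511 -0.248  0.255]
side 0.255 112 [ 0.4766 -0.2678  0.2591] [ 0.441 -0.275  0.255] [ 0.522 -0.251  0.265]
[[397.50926778   0.         279.33695199]
 [  0.         397.50926778 215.53277004]
 [  0.           0.           1.        ]]
[0.702 0.703 0.705 0.706 0.707 0.707 0.709 0.709 0.712 0.713 0.718 0.959
 0.962 0.966 0.969 0.973 0.975 0.977 0.978 1.009 1.004 1.005 1.001 1.002
 0.994 0.993 0.987 0.986 0.978 0.982 0.976 0.764 0.759 0.76  0.756 0.753
 0.754 0.754]
```

```bash
python3 - <<'E'
from cloud import *
s,pp,r=pose()
p,d,P=cloud('wrist','w3.png')
T=(P-pp)@r.as_matrix()  # tool coords
m=(d>0)&(d<.30)
print('cam in tool',r.inv().apply(np.linalg.inv(vision.calibration('wrist')['extrinsics'])[:3,3]-pp))
for rr in range(230,420,12):
    print(rr,[ (d[rr,c].round(3),T[rr,c].round(3).tolist()) for c in (272,286)])
E
```

```text
cam in tool [-0.18009648  0.07567012  0.00074854]
230 [(np.float32(0.216), [0.023, 0.003, -0.003]), (np.float32(0.215), [0.023, 0.003, 0.006])]
242 [(np.float32(0.216), [0.021, -0.004, -0.003]), (np.float32(0.218), [0.023, -0.005, 0.006])]
254 [(np.float32(0.254), [0.054, -0.027, -0.003]), (np.float32(0.254), [0.054, -0.026, 0.007])]
266 [(np.float32(0.148), [-0.045, 0.011, -0.002]), (np.float32(0.148), [-0.045, 0.011, 0.004])]
278 [(np.float32(0.139), [-0.055, 0.011, -0.001]), (np.float32(0.139), [-0.055, 0.011, 0.004])]
290 [(np.float32(0.13), [-0.064, 0.011, -0.001]), (np.float32(0.128), [-0.066, 0.012, 0.004])]
302 [(np.float32(0.121), [-0.073, 0.011, -0.001]), (np.float32(0.12), [-0.074, 0.012, 0.004])]
314 [(np.float32(0.121), [-0.075, 0.008, -0.001]), (np.float32(0.113), [-0.081, 0.012, 0.003])]
326 [(np.float32(0.115), [-0.081, 0.007, -0.001]), (np.float32(0.107), [-0.088, 0.012, 0.003])]
338 [(np.float32(0.113), [-0.084, 0.005, -0.001]), (np.float32(0.107), [-0.089, 0.009, 0.003])]
350 [(np.float32(0.115), [-0.084, -0.0, -0.001]), (np.float32(0.112), [-0.086, 0.002, 0.003])]
362 [(np.float32(0.116), [-0.083, -0.005, -0.001]), (np.float32(0.113), [-0.086, -0.002, 0.003])]
374 [(np.float32(0.406), [0.154, -0.219, -0.006]), (np.float32(0.114), [-0.086, -0.007, 0.003])]
386 [(np.float32(0.409), [0.152, -0.235, -0.006]), (np.float32(0.111), [-0.09, -0.009, 0.003])]
398 [(np.float32(0.083), [-0.114, 0.01, -0.001]), (np.float32(0.081), [-0.115, 0.011, 0.003])]
410 [(np.float32(0.08), [-0.117, 0.01, -0.001]), (np.float32(0.078), [-0.118, 0.011, 0.003])]
```

View pics/w3.png

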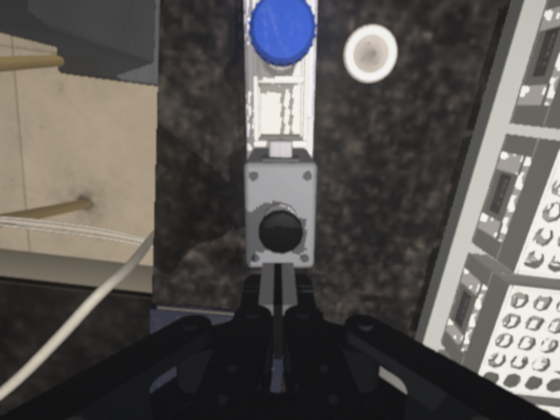

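Request:
jog_arm(
  steps=[
    [[0.5,0.2,0.1],[0,0,0],0],
    [[0.5,0,0],[0,0,0],0],
    [[0.5,0,0],[0,0,0],0],
    [[0.3,0,0],[0,0,0],0],
    [[0.3,0,0],[0,0,0],0],
    [[0.3,0,0],[0,0,0],0],
    [[0,0,0],[0,0,0],0],
    [[0,0,0],[0,0,0],0],
  ],
)

```text
time: 5.35
position: [0.4826, -0.2574, 0.1402]
tool_rot: [0.705, -0.045, 0.706, 0.046]
force: [-0.7, -0.4, 0.6]
opening: 0.0
```

```bash
python3 - <<'E'
from cloud import *
s,pp,r=pose();print(pp,s['force'],s['torque'])
ims=[]
for n in ['scene','side']:
    p,d,P=cloud(n,n+'4.png');ims.append(cv2.resize(p[200:350,310:430],(396,495),interpolation=3))
    m=(d>0)&(abs(P[...,0]-.482)<.04)&(abs(P[...,1]+.26)<.04)&(P[...,2]>.12);A=P[m]
    print(n,np.histogram(A[:,2],np.arange(.12,.22,.01))[0])
cv2.imwrite('pics/z4.png',np.hstack(ims)[...,::-1])
E
```

```text
[ 0.48262964 -0.25744334  0.14023978] [-0.70045533 -0.39878261  0.60098687] [-0.01378538  0.00676327  0.09214495]
scene [18 33 78  0  0  4 41 58 65]
side [ 22  26 126   0   0   2  37  60  65]
```

View pics/z4.png

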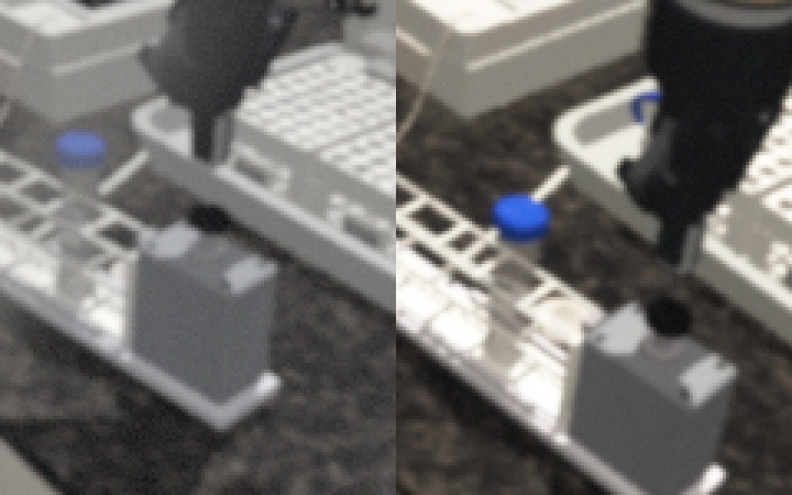

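Request:
jog_arm(
  steps=[
    [[1.0,0,0],[0,0,0],0],
    [[1.0,0,0],[0,0,0],0],
    [[0.6,0,0],[0,0,0],0],
    [[0.3,0,0],[0,0,0],0],
    [[0.3,0,0],[0,0,0],0],
    [[0.2,0,0],[0,0,0],0],
    [[0.2,0,0],[0,0,0],0],
    [[0.1,0,0],[0,0,0],0],
  ],
)

```text
time: 6.12
position: [0.4827, -0.2575, 0.1038]
tool_rot: [0.706, -0.046, 0.706, 0.046]
force: [-1.2, 0.8, 2.7]
opening: 0.0001
```

Request:
jog_arm(
  steps=[
    [[0.1,0,0],[0,0,0],0],
    [[0.1,0,0],[0,0,0],0],
    [[0.1,0,0],[0,0,0],0],
    [[0.1,0,0],[0,0,0],0],
    [[0,0,0],[0,0,0],0],
    [[0,0,0],[0,0,0],0],
    [[0,0,0],[0,0,0],0],
    [[0,0,0],[0,0,0],0],
  ],
)

```text
time: 6.78
position: [0.4828, -0.2575, 0.0996]
tool_rot: [0.706, -0.046, 0.706, 0.046]
force: [-1.2, 1.1, 3.1]
opening: 0.0001
```

```bash
python3 - <<'E'
from cloud import *
s,pp,r=pose();print(pp,s['force'],s['torque'])
ims=[]
for n in ['scene','side']:
    p,d,P=cloud(n,n+'5.png');ims.append(cv2.resize(p[200:350,310:430],(396,495),interpolation=3))
cv2.imwrite('pics/z5.png',np.hstack(ims)[...,::-1])
E
```

```text
[ 0.48278658 -0.25749635  0.0996086 ] [-1.1548891   1.05303632  3.12964042] [ 0.17944975  0.29779318 -0.00190062]
```

View pics/z5.png

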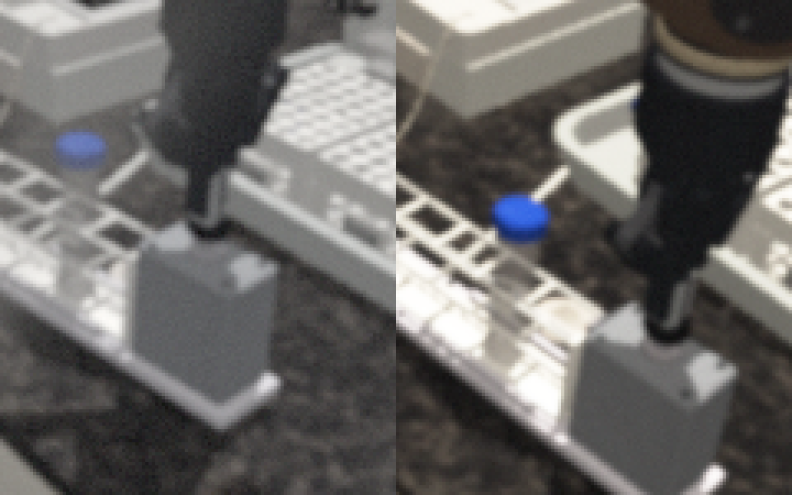

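Request:
jog_arm(
  steps=[
    [[0.1,0,0],[0,0,0],0],
    [[0.1,0,0],[0,0,0],0],
    [[0.1,0,0],[0,0,0],0],
    [[0.1,0,0],[0,0,0],0],
    [[0.1,0,0],[0,0,0],0],
    [[0.1,0,0],[0,0,0],0],
    [[0,0,0],[0,0,0],0],
    [[0,0,0],[0,0,0],0],
  ],
)

```text
time: 7.55
position: [0.4828, -0.2575, 0.0935]
tool_rot: [0.706, -0.046, 0.706, 0.046]
force: [-1.6, 1.2, 4.2]
opening: -0.0002
```

Request:
jog_arm(
  steps=[
    [[0.1,0,0],[0,0,0],0],
    [[0.1,0,0],[0,0,0],0],
    [[0.1,0,0],[0,0,0],0],
    [[0,0,0],[0,0,0],0],
    [[0,0,0],[0,0,0],0],
    [[0,0,0],[0,0,0],0],
    [[0,0,0],[0,0,0],0],
    [[0,0,0],[0,0,0],0],
  ],
)

```text
time: 8.22
position: [0.483, -0.2576, 0.0931]
tool_rot: [0.706, -0.046, 0.706, 0.046]
force: [-6.4, 5.0, 15.6]
opening: -0.0001
```

Request:
jog_arm(
  steps=[
    [[-0.5,0,0],[0,0,0],0],
    [[-1.0,0,0],[0,0,0],0],
    [[-1.5,0,0],[0,0,0],0],
    [[-1.5,0,0],[0,0,0],0],
    [[-1.5,0,0],[0,0,0],0],
    [[-1.5,0,0],[0,0,0],0],
    [[-1.0,0,0],[0,0,0],0],
    [[0,0,0],[0,0,0],0],
  ],
)

```text
time: 8.88
position: [0.4841, -0.2586, 0.178]
tool_rot: [0.707, -0.047, 0.704, 0.044]
force: [-0.0, 0.3, 1.4]
opening: 0.0001
```

```bash
python3 - <<'E'
from cloud import *
p,d,P=cloud('wrist','w6.png')
a=cv2.imread('pics/w3.png')[130:260,220:340];b=p[130:260,220:340,::-1]
cv2.imwrite('pics/z6.png',cv2.resize(np.hstack([a,b]),None,fx=3.3,fy=3.3,interpolation=3))
s,pp,r=pose();print(pp,s['force'])
for rr in (120,150,170,230):print(rr,P[rr,280].round(4))
plan((.4514,.001,.17),np.radians(7.2))
rows([(.4514,.001,.17),(.4514,.001,.08)],[9,4],0,g=100)
E
```

```text
[ 0.48341112 -0.25801705  0.17642028] [ 0.69045242  0.26809114 -0.28441921]
120 [ 0.4788 -0.1959  0.0244]
150 [ 0.4817 -0.2199  0.048 ]
170 [ 0.4741 -0.1826  0.3565]
230 [ 0.4861 -0.2592  0.1417]
t 8.9333 p [ 0.4834 -0.258   0.1764] shift cm [ 0.59 26.1   0.16]
 rot [0.0033 0.0019 0.002 ]
 rot [-3.1383e+00 -3.1000e-03  3.0000e-03]
[[[0.1,2.9,0.0],[np.float64(0.0),0,0],100],[[0.1,2.9,0.0],[np.float64(0.0),0,0],100],[[0.1,2.9,0.0],[np.float64(0.0),0,0],100],[[0.0,2.9,0.0],[np.float64(0.0),0,0],100],[[0.1,2.9,0.0],[np.float64(0.0),0,0],100],[[0.0,2.9,0.0],[np.float64(0.0),0,0],100],[[0.1,2.9,0.1],[np.float64(0.0),0,0],100],[[0.0,2.9,0.0],[np.float64(0.0),0,0],100]]
[[[0.1,2.9,0.1],[np.float64(0.0),0,0],100],[[2.2,0.0,-0.0],[np.float64(0.0),0,0],100],[[2.3,0.0,-0.0],[np.float64(0.0),0,0],100],[[2.2,0.0,-0.0],[np.float64(0.0),0,0],100],[[2.3,0.0,-0.1],[np.float64(0.0),0,0],100]]
end [0.451  0.0008 0.0799]
```

View pics/z6.png

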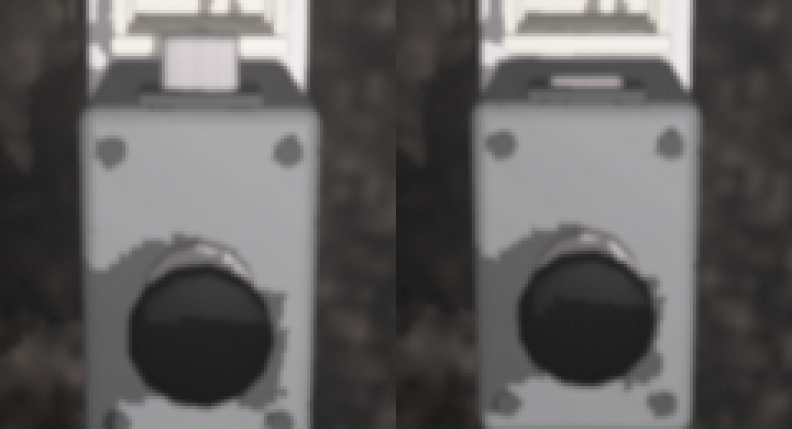

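Request:
jog_arm(
  steps=[
    [[0,2.9,0],[0,0,0],100],
    [[0.1,2.9,0],[0,0,0],100],
    [[0,2.9,0],[0,0,0],100],
    [[0,2.9,0],[0,0,0],100],
    [[0,2.9,0],[0,0,0],100],
    [[0,2.9,0],[0,0,0],100],
    [[0.1,2.9,0.1],[0,0,0],100],
    [[0,2.9,0],[0,0,0],100],
  ],
)

```text
time: 9.6
position: [0.4528, -0.0258, 0.1718]
tool_rot: [0.705, -0.045, 0.706, 0.046]
force: [-0.0, 0.9, -0.3]
opening: 0.0854
```

Request:
jog_arm(
  steps=[
    [[0,2.9,0.1],[0,0,0],100],
    [[1,0,0],[0,0,0],100],
    [[1,0,0],[0,0,0],100],
    [[1,0,0],[0,0,0],100],
    [[1,0,0],[0,0,0],100],
    [[0,0,0],[0,0,0],100],
    [[0,0,0],[0,0,0],100],
    [[0,0,0],[0,0,0],100],
  ],
)

```text
time: 10.27
position: [0.4514, 0.0009, 0.1335]
tool_rot: [0.706, -0.045, 0.706, 0.045]
force: [-0.4, -0.2, -0.8]
opening: 0.0855
```

```bash
python3 - <<'E'
from cloud import *
s,pp,r=pose();print(pp,s['force'],s['opening'])
p,d,P=cloud('wrist','w7.png')
T=(P-pp)@r.as_matrix()
plan((.4514,.001,.016),np.radians(7.2))
m=(d>0)&(abs(P[...,2]-.093)<.005)&(abs(P[...,0]-.45)<.05)&(abs(P[...,1])<.15)&(np.mgrid[:420,:560][0]<265)
A=T[m];print(m.sum())
for a in np.arange(-.02,.12,.02):
    k=(A[:,1]>a)&(A[:,1]<a+.02)
    if k.sum()>20: print(round(a,2),k.sum(),np.percentile(A[k][:,2],[2,98]).round(4))
# fingers
m=(d>0)&(d<.17);F=T[m]
for s_ in(1,-1):
    q=F[F[:,2]*s_>.02]; print('finger',s_,len(q),q.max(0).round(3),q.min(0).round(3), np.percentile(q[:,0],99))
E
```

```text
[0.45136879 0.00086164 0.13346918] [-0.35715706 -0.19850926 -0.75825009] 0.08550369512090157
t 10.3167 p [0.4516 0.0009 0.1339] shift cm [ 1.179e+01  1.000e-02 -3.000e-02]
 rot [0.0022 0.0006 0.0002]
 rot [-3.1394e+00 -4.0000e-04  9.0000e-04]
2896
-0.02 608 [-0.0171  0.0194]
0.0 283 [-0.017   0.0195]
0.02 639 [-0.017   0.0193]
0.04 416 [-0.0171  0.0195]
0.06 157 [-0.0168  0.0196]
0.08 173 [-0.0167  0.0193]
0.1 512 [-0.0169  0.0197]
finger 1 16458 [-0.011  0.081  0.075] [-0.128 -0.012  0.02 ] -0.05537906303927289
finger -1 15992 [-0.05   0.019 -0.02 ] [-0.127 -0.012 -0.073] -0.0553140996105766
```

View pics/w7.png

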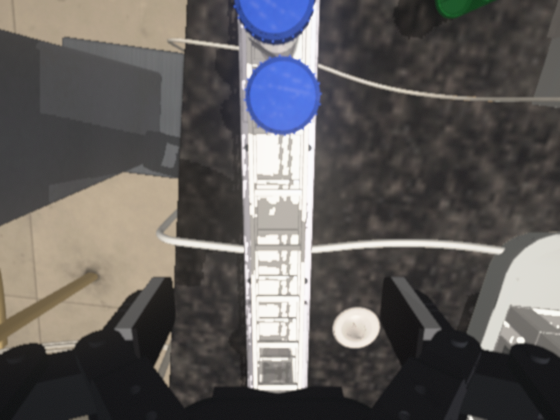

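Request:
jog_arm(
  steps=[
    [[1.6,0,0.1],[0,0,0],100],
    [[1.8,0,0],[0,0,0],100],
    [[1.8,0,0],[0,0,0],100],
    [[1.5,0,0],[0,0,0],100],
    [[1.0,0,0],[0,0,0],100],
    [[0.8,0,0],[0,0,0],100],
    [[0.5,0,0],[0,0,0],100],
    [[0,0,0],[0,0,0],100],
  ],
)

```text
time: 10.98
position: [0.4519, 0.0017, 0.043]
tool_rot: [0.705, -0.045, 0.706, 0.046]
force: [-0.1, 0.1, 0.6]
opening: 0.0858
```

```bash
python3 - <<'E'
from cloud import *
s,pp,r=pose();print(pp,s['force'],s['opening'])
p,d=grab('side','s8.png');q,_=grab('scene','c8.png')
cv2.imwrite('pics/z8.png',np.hstack([cv2.resize(x[170:330,220:390],(396,373),interpolation=3) for x in (q,p)])[...,::-1])
E
```

```text
[0.45190301 0.00170448 0.04301061] [-0.14866526  0.07215016  0.5987681 ] 0.08577760069044675
```

View pics/z8.png

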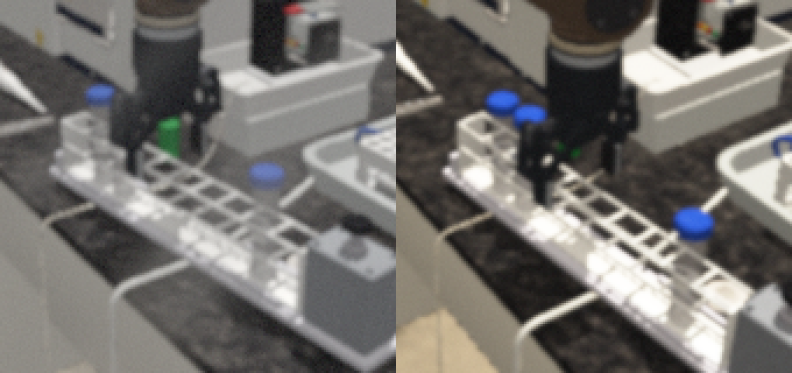

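Request:
jog_arm(
  steps=[
    [[0.8,0,0],[0,0,0],100],
    [[0.8,0,0],[0,0,0],100],
    [[0.6,0,0],[0,0,0],100],
    [[0.5,0,0],[0,0,0],100],
    [[0,0,0],[0,0,0],70],
    [[0,0,0],[0,0,0],60],
    [[0,0,0],[0,0,0],55],
    [[0,0,0],[0,0,0],52],
  ],
)

```text
time: 11.75
position: [0.4525, 0.0017, 0.0168]
tool_rot: [0.706, -0.046, 0.705, 0.046]
force: [0.2, 0.5, 0.5]
opening: 0.0444
```

Request:
jog_arm(
  steps=[
    [[0,0,0],[0,0,0],48],
    [[0,0,0],[0,0,0],45],
    [[0,0,0],[0,0,0],42],
    [[0,0,0],[0,0,0],20],
    [[0,0,0],[0,0,0],0],
    [[0,0,0],[0,0,0],0],
    [[0,0,0],[0,0,0],0],
    [[0,0,0],[0,0,0],0],
  ],
)

```text
time: 12.42
position: [0.4519, 0.0017, 0.0169]
tool_rot: [0.705, -0.046, 0.706, 0.046]
force: [-3.2, 0.7, 5.8]
opening: 0.0361
```

```bash
python3 - <<'E'
from cloud import *
s,pp,r=pose();print(pp,s['force'],s['torque'],s['opening'])
p,d=grab('side','s9.png');q,_=grab('scene','c9.png')
cv2.imwrite('pics/z9.png',np.hstack([cv2.resize(x[170:330,220:390],(396,373),interpolation=3) for x in (q,p)])[...,::-1])
E
```

```text
[0.45192991 0.00167607 0.01693048] [-3.18602655  0.67502502  5.83757182] [-0.06630086  0.60126877 -0.05267535] 0.036117349567022165
```

View pics/z9.png

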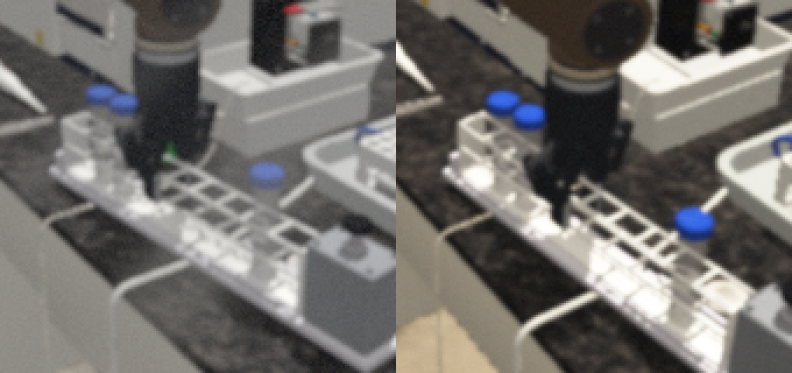

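Request:
jog_arm(
  steps=[
    [[-0.2,0,0],[0,0,0],0],
    [[-0.2,0,0],[0,0,0],0],
    [[-0.2,0,0],[0,0,0],0],
    [[-0.2,0,0],[0,0,0],0],
    [[-0.2,0,0],[0,0,0],0],
    [[0,0,0],[0,0,0],0],
    [[0,0,0],[0,0,0],0],
    [[0,0,0],[0,0,0],0],
  ],
)

```text
time: 13.18
position: [0.4521, 0.0018, 0.0265]
tool_rot: [0.706, -0.046, 0.706, 0.046]
force: [0.1, -0.5, -3.9]
opening: 0.036
```

```bash
cat > tilt.py <<'E'
from cloud import *
import sys
k=sys.argv[1]
s,pp,r=pose();print(pp,s['force'],s['torque'],s['opening'])
f,t=np.array(s['force']),np.array(s['torque'])
th=np.radians(7.2);ud=np.array([np.cos(th),np.sin(th),0]);print('F along z',f[2],'tau_u',t@ud,'offset y mm (tau about TCP?)',t@ud/f[2]*1000)
ims=[]
for n in ['scene','side']:
    p,d,P=cloud(n,n+k+'.png');ims.append(cv2.resize(p[130:330,220:410],(396,417),interpolation=3))
    hsv=cv2.cvtColor(p,cv2.COLOR_RGB2HSV)
    m=(d>0)&(hsv[...,0]>100)&(hsv[...,0]<130)&(hsv[...,1]>90)&(abs(P[...,0]-.45)<.1)&(abs(P[...,1])<.22)&(P[...,2]>.12)
    kk,l,st,ce=cv2.connectedComponentsWithStats(m.astype(np.uint8))
    for i in range(1,kk):
        if st[i,4]>15:
            q=P[l==i];print(n,'cap',st[i,4],q.mean(0).round(4),'top',np.percentile(q[:,2],90).round(4))
cv2.imwrite('pics/t%s.png'%k,np.hstack(ims)[...,::-1])
E
python3 tilt.py 10
```

```text
[0.452082   0.00176565 0.02645626] [ 0.05881938 -0.46467778 -3.94487028] [ 0.05979049 -0.04148871 -0.04163361] 0.036013107609568225
F along z -3.944870278678157 tau_u 0.054119108996736935 offset y mm (tau about TCP?) -13.71885643217427
scene cap 149 [0.4341 0.0912 0.158 ] top 0.1594
scene cap 61 [ 0.4706 -0.1486  0.1582] top 0.1593
side cap 267 [0.4345 0.0909 0.1579] top 0.1602
side cap 196 [ 0.4665 -0.1504  0.1556] top 0.1593
```

View pics/t10.png

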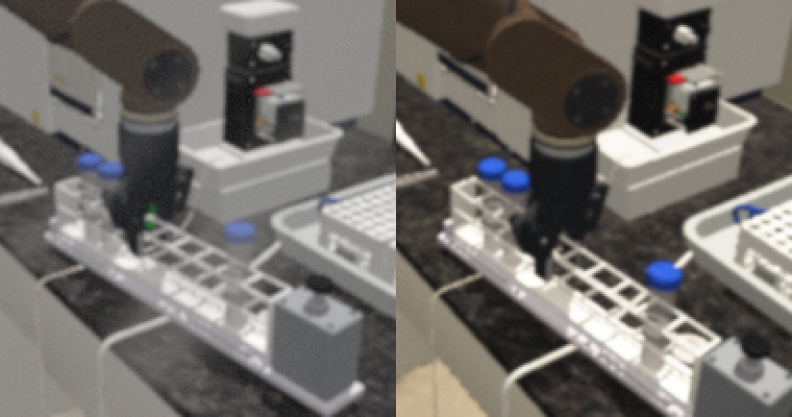

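Request:
jog_arm(
  steps=[
    [[-0.3,0,0],[0,0,0],0],
    [[-0.6,0,0],[0,0,0],0],
    [[-0.8,0,0],[0,0,0],0],
    [[-0.8,0,0],[0,0,0],0],
    [[-0.8,0,0],[0,0,0],0],
    [[-0.8,0,0],[0,0,0],0],
    [[-0.6,0,0],[0,0,0],0],
    [[-0.3,0,0],[0,0,0],0],
  ],
)

```text
time: 13.95
position: [0.453, 0.0016, 0.0781]
tool_rot: [0.706, -0.046, 0.705, 0.045]
force: [-0.3, 0.1, -3.2]
opening: 0.036
```

```bash
python3 tilt.py 11
```

```text
[0.45302938 0.00156433 0.07813179] [-0.29473711  0.07700331 -3.19530143] [0.04607649 0.01777639 0.01804497] 0.03596398169306433
F along z -3.195301428350125 tau_u 0.047941131253032815 offset y mm (tau about TCP?) -15.003633406124985
scene cap 150 [0.4345 0.0888 0.2089] top 0.2108
scene cap 63 [ 0.4675 -0.1507  0.2098] top 0.2109
side cap 263 [0.4359 0.0918 0.2091] top 0.2116
side cap 199 [ 0.4657 -0.1511  0.2077] top 0.2114
```

Level at both ends. I'll keep lifting.

Request:
jog_arm(
  steps=[
    [[-0.3,0,0],[0,0,0],0],
    [[-0.6,0,0],[0,0,0],0],
    [[-0.9,0,0],[0,0,0],0],
    [[-0.9,0,0],[0,0,0],0],
    [[-0.9,0,0],[0,0,0],0],
    [[-0.9,0,0],[0,0,0],0],
    [[-0.6,0,0],[0,0,0],0],
    [[-0.3,0,0],[0,0,0],0],
  ],
)

```text
time: 14.72
position: [0.453, 0.0016, 0.1323]
tool_rot: [0.707, -0.046, 0.705, 0.045]
force: [-0.3, -0.0, -2.6]
opening: 0.0357
```

Request:
jog_arm(
  steps=[
    [[-0.2,0,0],[0,0,0],0],
    [[-0.2,0,0],[0,0,0],0],
    [[0,0,0],[0,0,0],0],
    [[0,0,0],[0,0,0],0],
    [[0,0,0],[0,0,0],0],
    [[0,0,0],[0,0,0],0],
    [[0,0,0],[0,0,0],0],
    [[0,0,0],[0,0,0],0],
  ],
)

```text
time: 15.38
position: [0.452, 0.0018, 0.1343]
tool_rot: [0.705, -0.046, 0.706, 0.046]
force: [-0.4, 0.4, -3.9]
opening: 0.0361
```

```bash
python3 tilt.py 12; python3 -c "
from h import *
s=status.sense();print(s['time'],np.abs(s['joint_vel']).max())"
```

```text
[0.45201739 0.00176259 0.13427988] [-0.38861986  0.42725241 -3.8795425 ] [ 0.04809945  0.01342603 -0.01422088] 0.03611188605752018
F along z -3.8795425010348263 tau_u 0.0494029023845717 offset y mm (tau about TCP?) -12.734208317448257
scene cap 155 [0.4324 0.0863 0.2654] top 0.2672
scene cap 116 [ 0.4662 -0.1534  0.2637] top 0.2667
side cap 268 [0.4354 0.0925 0.264 ] top 0.2677
side cap 208 [ 0.4662 -0.1512  0.2636] top 0.2672
15.4833 0.002074430856880358
```

View pics/t12.png

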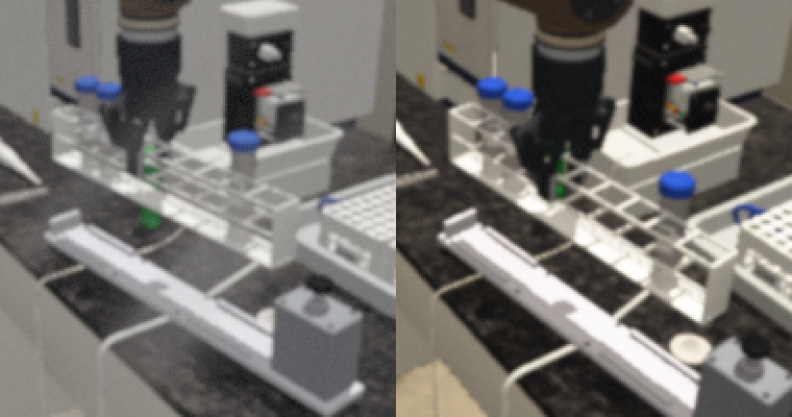

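The rack is about 117 mm above the plate. It is level, with all three tubes standing and nothing moving, the plunger is up, and the cone and pipette are in place.

```bash
python3 -c "
from station import close_job
print(close_job())"
```

```text
the job is handed in; nothing more can be done
None
```

I pressed the plunger to its stop, gripped the rack about 15 mm to the +y side of its middle, and lifted it straight up about 117 mm. I handed the job in at about 15.5 s with the rack held there.

**Last checks:**
- **Plunger and bolt:** the reaction force rose to about 15 N at the stop. Before and after wrist pictures show the bolt drawn back off the rack and the plunger up again.
- **Level:** cap tops at both ends of the rack were within 1 mm of each other in height, at about 0.267 m.
- **Tubes:** all three were standing in the rack. Their cap tops rose with the gripper, so they had not come up out of it.
- **Hold:** opening 36 mm, load about 3.9 N, and the joints practically at rest (0.002 rad/s).
- **Bystanders:** the cone and the end of the pipette in view look undisturbed in the last pictures. I did not measure their positions.

**Disagreements:**
- **Fingertips:** they sit about 39 mm behind the reported TCP, unlike what the interface text says. The wrist, scene and side cameras all showed it, and the first touch on the plunger confirmed it. I corrected all heights for it.
- **Grip opening:** it read 36 mm on rails given as 38 mm.

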